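# Fetch the staples from behind the supplies

### The arm

A 6-joint arm with a two-finger parallel gripper is mounted at the origin on a cart in front of the work surface, level with it; the furniture and walls round the work are solid. World frame = base frame: x ahead of the robot, y to its left, z up, the work surface at z = 0. Lengths are in m, angles in rad, forces in N, time in s.
With the tool pointing down it reaches from about 0.275 to 0.775 m from the base axis. Payload 14.6 kg.
Tool frame: the origin (TCP) lies between the finger pads; the fingertips stand 8 mm ahead of it and the grasp point (between the pads) lies 11 mm behind it; z points along the fingers, y is the line along which they close (so a half turn about z gives the same grasp; the last joint's range is limited). The gripper opens to 85 mm and grips with 20 to 120 N. Pads are 22 mm wide; open, the fingers measure 114 mm over their backs; the gripper's body (76 mm by 85 mm) begins 54 mm behind the grasp point. The pads swing forward as they close: fully open they stand 13 mm farther back than shut.
Start: joints at [-1.499, 0.263, -0.048, 1.259, 0, 1.415], TCP at [0.118, -0.512, 0.239] pointing down, gripper open.
Joint ranges: [-2.65, 2.65], [-0.89, 1.7], [-1.18, 1.37], [-2.13, 2.11], [-1.35, 1.29], [-3.14, 3.14]. Speed limits (rad/s): [1.89, 1.89, 2.57, 2.79, 3.14, 3.14].

### API

Orientations are given as a unit quaternion [w, x, y, z].
In Python, from cell import env gives the robot as it stands. The module is installed in compiled form; this text tells all that it offers. Calls block until the motion is done:
- env.move_ptp(position, orientation): joint-space move of the TCP to a pose.
- env.move_linear(position, feed=0.15, attitude=None, guard=None): straight line of the TCP; attitude=None keeps the orientation; feed is the mean speed in m/s. With guard (N) it stops when the force on the tool has changed by that much, and returns True; else False.
- env.movej(angles): joint-space move.
- env.grip(opening, grip_force=None): opening from 0.0 (shut) to 1.0 (fully open); grip_force is the grip in N (None keeps the last); returns when the fingers have stopped.
- env.hold(seconds).
- env.solve_ik(position, orientation): joint angles nearest the present ones, or None.
- env.sense(): the state.
- env.capture(name): name is "scene" or "top" or "wrist"; returns the picture (400x640x3 uint8, blue, green, red); there is no depth.
- env.calibration(name): a dict with "vfov" (degrees; the focal length in pixels is half the picture's height over the tangent of half this angle, whatever the lens; pixels are square), "cx", "cy" (the principal point, pixels), "rvec" (rotation vector, rad) and "tvec" (3), from world to camera coordinates, as OpenCV has them; the wrist camera has in their place "mount" (4x4, takes a point from camera to tool coordinates, whose origin is the TCP and whose axes are the flange's). Camera axes: x right, y down, z forward; pixel columns grow to the right and rows downward; lengths in m; the calibration is good to about 2 mm. A picture is of the moment at which its call begins: read the wrist's pose just before it. calibration takes no time and is no camera call.
A pose or a line that the arm cannot do raises env.PlanningError and nothing moves.
- env.sign_off(): hands the job in; it is judged then, once.
The state is a dict: "time_s": time; "joint_positions": joint angles; "joint_velocities": joint speeds; "effort": joint torques, N m; "position": TCP position; "orientation": TCP orientation; "force": force on the tool from outside, world axes, zero at the start; "torque": the same for the moment, N m; "width": opening from 0.0 (shut) to 1.0 (fully open); "grasp_force": force on a finger pad.
Only numpy, scipy, OpenCV 4.12 (cv2) and the standard library are available. Lean on these libraries where they do the work, as an engineer would, in place of code of your own. Each camera call takes 0.05 s, during which the arm holds its last target. There are 200 camera calls.

### The job

The stapler needs refilling, and the box of staples lies behind the spray can, the date stamp and the glue stick in the supply tray. First clear all three onto the black side mat, standing upright; then set the box of staples flat and centred on the cork mat, lined up with it; and only then put the three back upright, each centred on its own coaster (spray can green, date stamp blue, glue stick red). Leave the stapler where it is, knock nothing over, and do not shift the box of staples before the three are out of the way.

Things in the scene. Friction and masses are not known exactly. Their poses are not given: they have to be found in the camera images.
- spray_mid (a point): spray can with a green cap, standing upright, 59 mm in diameter, 225 mm high, about 0.24 kg; the cap (57 mm across) is its top 45 mm. The point is on its axis half-way up, 112 mm above its foot. Its axes: z up when standing; round, so its yaw is of no account.
- stamp_mid (a point): blue date stamp, standing, 43 x 66 mm, 88 mm high, 0.11 kg, rigid. Its head, 43 mm wide (x) and 66 mm long (y), reaches from 60 to 84 mm above its foot: grasp it there, across x. The point is on its middle axis, 44 mm above its foot. Its axes: z up when standing, x across the 43 mm side, y along the 66 mm side.
- stick_mid (a point): glue stick, yellow with a red cap, standing upright, 28 mm in diameter, 86 mm high, about 0.03 kg. The point is on its axis half-way up, 43 mm above its foot. Its axes: z up when standing; round, so its yaw is of no account.
- staples_mid (a point): small blue box of staples, lying flat on the tray floor (4 mm above the table) behind the three coasters, 34 mm (x) x 58 mm (y) x 22 mm high (z), about 0.06 kg. The point is at its centre, 11 mm above its underside. The tray's 12 mm high rims are clear of it by 40 mm; the coasters' centre line is 65 to 75 mm nearer to the robot.
- coaster_green: green round coaster, 80 mm across, 2 mm thick, fixed in the wooden supply tray: home of the spray can, which stands on it at the start. Origin at the centre of its underside, on the tray floor 4 mm above the table (its top is 6 mm above the table); z up, x away from the robot. The three coasters stand in a row along their y, 95 mm apart, in any order; the staples lie on their +x side.
- coaster_blue: blue round coaster, 80 mm across, 2 mm thick, fixed in the wooden supply tray: home of the date stamp, which stands on it at the start. Origin at the centre of its underside, on the tray floor 4 mm above the table (its top is 6 mm above the table); z up, x away from the robot. The three coasters stand in a row along their y, 95 mm apart, in any order; the staples lie on their +x side.
- coaster_red: red round coaster, 80 mm across, 2 mm thick, fixed in the wooden supply tray: home of the glue stick, which stands on it at the start. Origin at the centre of its underside, on the tray floor 4 mm above the table (its top is 6 mm above the table); z up, x away from the robot. The three coasters stand in a row along their y, 95 mm apart, in any order; the staples lie on their +x side.
- side_mat: long black rubber mat, 300 mm (x) x 130 mm (y), 2 mm thick, fixed flat on the table left or right of the tray, empty at the start: the side area. Origin at the centre of its underside, at table height; z up.
- cork_mat: small brown cork mat, 60 mm (x) x 84 mm (y), 2 mm thick, fixed flat on the table on the other side of the tray: the place for the box of staples, long side of the box along the long side (y) of the mat. Origin at the centre of its underside, at table height; z up.
- stapler_mid (a point): loose grey desk stapler, a bystander, 36 mm (x) x 150 mm (y) x 54 mm high, standing about 105 mm beyond the middle of the cork mat (in the mat's +x direction). The point is 27 mm above the middle of its underside; z up.

How it is judged:
By the outcome, as a careful person would: the job done as asked, in the order asked, and still so for the second after the job is handed in, with the robot touching nothing.
It also fails if it takes over 144 s, if anything falls off the work surface, if the arm or the gripper's body presses on something with over 40 N, if the wrist force passes 120 N, or if a joint passes its speed limit or range.

## Working session

There is one attempt and no reset: what is moved stays moved. The work goes in short steps, each a Python script; the robot and the scene stay as the last script left them, time stands still between calls to the robot, and variables do not carry over. Pictures are saved under pics/ and viewed, at most 14 in all, crops included, and the job is handed in when it is done.

```bash
mkdir -p pics; ls; python3 - <<'E'
from cell import env
import cv2
for n in("scene","top"):
    cv2.imwrite(f"pics/{n}0.png",env.capture(n)); print(n,env.calibration(n))
print(env.calibration("wrist")); s=env.sense(); print(s)
E
```

```text
pics
scene {'vfov': 55.302259492403884, 'cx': 323.1292748692831, 'cy': 205.85344003067627, 'rvec': array([ 0.5897545 , -2.6418308 ,  1.19221665]), 'tvec': array([0.49807186, 0.21828273, 0.75173076])}
top {'vfov': 46.94387316426401, 'cx': 323.02824447347217, 'cy': 202.90400251357497, 'rvec': array([ 2.17207545, -2.18300664,  0.10512085]), 'tvec': array([-0.01095759,  0.54168239,  1.10074481])}
{'vfov': 68.27440123776266, 'cx': 320.12260718661054, 'cy': 196.92479364628494, 'mount': array([[-2.38835503e-04, -9.65944893e-01, -2.58747768e-01,
         6.74949448e-02],
       [ 9.99998614e-01,  1.95710487e-04, -1.65365955e-03,
        -6.73298606e-04],
       [ 1.64798364e-03, -2.58747804e-01,  9.65943507e-01,
        -1.33388171e-01],
       [ 0.00000000e+00,  0.00000000e+00,  0.00000000e+00,
         1.00000000e+00]])}
{'time_s': 0.1, 'joint_positions': array([-1.49928468e+00,  2.63471485e-01, -4.88415618e-02,  1.25940711e+00,
       -4.12766748e-06,  1.41548643e+00]), 'joint_velocities': array([-2.26537988e-03, -2.34949423e-03,  2.72534986e-03, -9.45442846e-04,
       -7.30501160e-04, -2.30011609e-05]), 'effort': array([ 6.09439754e-03, -6.38571668e+01,  3.85068011e+01,  9.77778167e-03,
        3.85014550e-05,  1.51797491e-05]), 'position': array([ 0.11803505, -0.5113247 ,  0.23888676]), 'orientation': array([-4.61597564e-04,  9.93575783e-01,  1.13167799e-01,  1.72862138e-05]), 'force': array([-0.22538502,  0.52177208, -0.21789726]), 'torque': array([0.01143316, 0.01508545, 0.02691371]), 'grasp_force': 0.0, 'width': 0.9983689113904003}
```

View pics/top0.png

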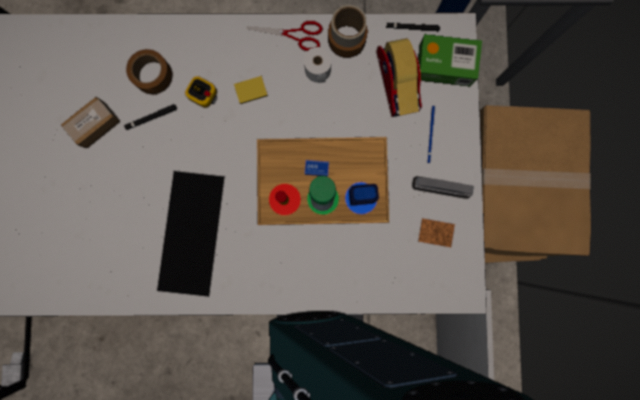

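View pics/scene0.png

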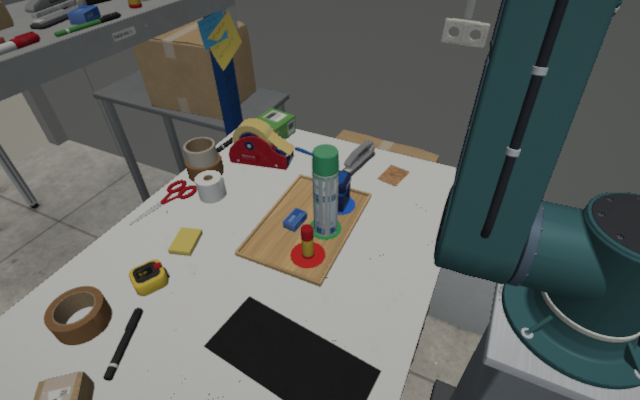

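The top view has world +x up and +y left. The glue stick is on red at (285,198), the spray can on green at (322,195), and the stamp on blue at (362,197). The staples are at (316,168), the side mat at (191,233), the cork mat at (436,232) and the stapler at (443,187).

```bash
cat > h.py <<'E'
from cell import env
import cv2, numpy as np
from scipy.spatial.transform import Rotation as R
def cam(name):
    c=env.calibration(name); f=200/np.tan(np.radians(c["vfov"]/2))
    K=np.array([[f,0,c["cx"]],[0,f,c["cy"]],[0,0,1]])
    if name=="wrist":
        s=env.sense(); T=np.eye(4); T[:3,:3]=R.from_quat(s["orientation"],scalar_first=True).as_matrix(); T[:3,3]=s["position"]
        M=T@c["mount"]
    else:
        M=np.eye(4); r=cv2.Rodrigues(c["rvec"])[0]; M[:3,:3]=r.T; M[:3,3]=-r.T@c["tvec"]
    return K,M
def shot(name):
    K,M=cam(name); return env.capture(name),K,M
def pts(px,z,K,M):
    px=np.atleast_2d(px).astype(float); d=np.c_[px,np.ones(len(px))]@np.linalg.inv(K).T@M[:3,:3].T
    return M[:3,3]+d*((z-M[2,3])/d[:,2])[:,None]
def proj(P,K,M):
    p=(np.atleast_2d(P)-M[:3,3])@M[:3,:3]@K.T; return p[:,:2]/p[:,2:]
def mask(im,col):
    h=cv2.cvtColor(im,cv2.COLOR_BGR2HSV); H,S,V=[h[...,i].astype(int) for i in range(3)]
    m={"red":((H<8)|(H>172))&(S>150)&(V>60),"green":(H>60)&(H<90)&(S>80)&(V>40),"blue":(H>98)&(H<125)&(S>130)&(V>40),
       "black":(V<40),"cork":(H>4)&(H<18)&(S>90)&(V>50),"grey":(S<60)&(V>40)&(V<120)}[col]
    return m.astype(np.uint8)*255
def blob(m,near=None):
    "contour nearest to a pixel (or the largest)"
    cs=[c for c in cv2.findContours(m,cv2.RETR_EXTERNAL,cv2.CHAIN_APPROX_NONE)[0] if cv2.contourArea(c)>40]
    if near is None: return max(cs,key=cv2.contourArea)
    return max(cs,key=lambda c:cv2.pointPolygonTest(c,tuple(map(float,near)),True))
def rect(c,z,K,M):
    "centre, sides, yaw of the long side relative to y (rad) of a contour on plane z"
    P=pts(c[:,0,:],z,K,M)[:,:2].astype(np.float32)
    b=cv2.minAreaRect(P*1000); q=cv2.boxPoints(b)/1000; e=[q[1]-q[0],q[2]-q[1]]
    l=max(e,key=np.linalg.norm); a=np.arctan2(l[1],l[0])
    return np.array(b[0])/1000,sorted(b[1]),a
def down(yaw):
    "tool down, finger line (tool y) at angle yaw from world y (mod pi, near the start attitude's side)"
    return (R.from_euler('z',yaw)*R.from_quat([1,0,0,0])).as_quat(scalar_first=True)
E
python3 - <<'E'
from h import *
im,K,M=shot("top")
print("cam",M[:3,3])
for n,col,near,z in [("mat","black",(191,233),.002),("cork","cork",(436,232),.002),("staples","blue",(316,168),.026),("red","red",(285,205),.006),("blue","blue",(362,212),.006),("stapler","grey",(443,187),.054)]:
    try:
        c=blob(mask(im,col),near); p,s,a=rect(c,z,K,M); print(n,p.round(4),np.round(s),np.degrees(a).round(1))
        if n in("red","blue"):
            o,r=cv2.minEnclosingCircle((pts(c[:,0,:],z,K,M)[:,:2]*1000).astype(np.float32)); print(n,o,r)
    except Exception as e: print(n,e)
print(pts([(257,139),(387,137),(388,224),(258,224)],.012,K,M).round(3))
print(pts([(322,185)],.231,K,M),pts([(362,193)],.09,K,M),pts([(283,197)],.09,K,M))
print(R.from_quat(env.sense()["orientation"],scalar_first=True).as_matrix().round(2))
E
```

```text
cam [ 0.43950645 -0.00711778  1.14540929]
mat [0.4715 0.3139] [124. 294.] -6.5
cork [ 0.4688 -0.294 ] [58. 82.] 79.4
staples [0.6273 0.0024] [33. 53.] 85.3
red [0.5536 0.0819] [75. 77.] 89.7
red (553.5045166015625, 82.22531127929688) 39.910274505615234
blue [ 0.5552 -0.1083] [75. 75.] -0.9
blue (557.6565551757812, -110.4405288696289) 41.43648147583008
stapler [ 0.5753 -0.298 ] [ 38. 150.] 79.9
[[ 0.704  0.151  0.012]
 [ 0.708 -0.175  0.012]
 [ 0.49  -0.173  0.012]
 [ 0.491  0.146  0.012]]
[[ 0.55879793 -0.01060132  0.231     ]] [[ 0.55817684 -0.10330588  0.09      ]] [[0.54975828 0.07880291 0.09      ]]
[[ 0.97  0.22 -0.  ]
 [ 0.22 -0.97  0.  ]
 [ 0.   -0.   -1.  ]]
```

```bash
python3 - <<'E'
from h import *
for n,p in dict(spray=(.556,-.0135,.195),sprayup=(.556,-.0135,.27),stick=(.5535,.082,.059),stamp=(.556,-.109,.067),staples=(.627,.002,.02),stapup=(.627,.002,.12),cork=(.469,-.294,.015),m1=(.571,.302,.2),m1u=(.571,.302,.27),m2=(.4715,.314,.06),m3=(.372,.325,.06)).items():
    print(n,[(y,None if (q:=env.solve_ik(p,down(np.radians(y)))) is None else q[[0,5]].round(2).tolist()) for y in (-90,0,90)])
env.move_ptp((.30,-.2,.36),down(0)); env.move_ptp((.49,-.01,.36),down(0))
env.hold(.3)
im,K,M=shot("wrist"); cv2.imwrite("pics/w1.png",im); np.savez("w1.npz",im=im,K=K,M=M); print(M[:3,3],env.sense()["time_s"])
E
```

```text
spray [(-90, [-0.17, -1.74]), (0, [-0.17, 2.97]), (90, [-0.17, 1.4])]
sprayup [(-90, [-0.17, -1.74]), (0, [-0.17, 2.97]), (90, [-0.17, 1.4])]
stick [(-90, [0.0, -1.57]), (0, [0.0, -3.14]), (90, [0.0, 1.57])]
stamp [(-90, [-0.34, -1.91]), (0, [-0.34, 2.8]), (90, [-0.34, 1.23])]
staples [(-90, [-0.13, -1.7]), (0, [-0.13, 3.01]), (90, [-0.13, 1.44])]
stapup [(-90, [-0.13, -1.7]), (0, [-0.13, 3.01]), (90, [-0.13, 1.44])]
cork [(-90, [-0.71, -2.28]), (0, [-0.71, 2.43]), (90, [-0.71, 0.86])]
m1 [(-90, [0.36, -1.21]), (0, [0.36, -2.78]), (90, [0.36, 1.93])]
m1u [(-90, [0.36, -1.21]), (0, [0.36, -2.78]), (90, [0.36, 1.93])]
m2 [(-90, [0.44, -1.13]), (0, [0.44, -2.7]), (90, [0.44, 2.01])]
m3 [(-90, [0.55, -1.02]), (0, [0.55, -2.59]), (90, [0.55, 2.12])]
[ 0.55698701 -0.00970751  0.4936097 ] 2.9583
```

View pics/w1.png

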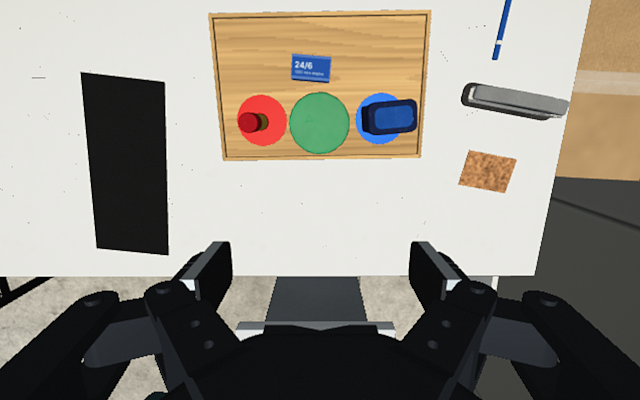

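The wrist view shows the stick on red at (262,120), the spray cap at (320,123), and the stamp at (394,117) overhanging the blue coaster because of parallax. The staples are at (311,68), cork mat at (488,171), side mat at (127,163), all clear.

```bash
python3 - <<'E'
from h import *
d=np.load("w1.npz"); im,K,M=d["im"],d["K"],d["M"]
for n,col,near,z in [("mat","black",(127,163),.002),("cork","cork",(488,171),.002),("staples","blue",(311,68),.026),("red","red",(275,120),.006),("blue","blue",(362,125),.006),("cap","green",(320,123),.231)]:
    c=blob(mask(im,col),near); p,s,a=rect(c,z,K,M); o,r=cv2.minEnclosingCircle((pts(c[:,0,:],z,K,M)[:,:2]*1000).astype(np.float32))
    print(n,p.round(4),np.round(s),np.degrees(a).round(1),"circ",np.round(o,1),round(r,1))
print(im[117,360:420:4].tolist(), im[100:135:3,390].tolist())
h=cv2.resize(im[85:150,340:430],None,fx=8,fy=8,interpolation=cv2.INTER_CUBIC); cv2.imwrite("pics/stamp.png",h)
E
```

```text
mat [0.4713 0.3161] [128. 297.] -6.5 circ [471.7 316. ] 160.8
cork [ 0.4692 -0.2895] [58. 83.] 79.2 circ [ 469.5 -289.6] 49.8
staples [0.6275 0.0054] [35. 56.] 85.3 circ [628.3   4.8] 31.5
red [0.553  0.0849] [77. 79.] 89.9 circ [553.1  84.8] 39.7
blue [ 0.5561 -0.1143] [77. 96.] -88.3 circ [ 558.  -114.4] 49.5
cap [ 0.5525 -0.0083] [50. 51.] -0.1 circ [552.4  -8.2] 25.7
[[244, 131, 60], [35, 19, 14], [48, 25, 17], [65, 34, 26], [159, 81, 32], [151, 77, 32], [155, 79, 33], [152, 77, 29], [154, 78, 31], [163, 87, 39], [158, 83, 40], [159, 82, 34], [159, 81, 31], [146, 80, 47], [67, 35, 28]] [[211, 100, 43], [68, 37, 29], [94, 47, 25], [157, 79, 32], [153, 77, 29], [153, 77, 29], [152, 78, 34], [152, 77, 31], [156, 79, 31], [152, 77, 31], [68, 37, 29], [48, 35, 34]]
```

View pics/stamp.png

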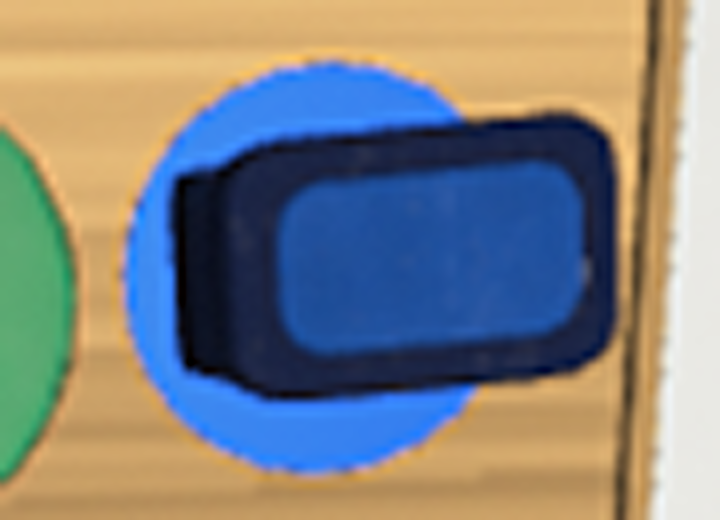

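```bash
python3 - <<'E'
from h import *
env.move_ptp((.5525,-.009,.36),down(np.pi/2)); env.hold(.3)
im,K,M=shot("wrist"); cv2.imwrite("pics/w2.png",im); np.savez("w2.npz",im=im,K=K,M=M)
prev=dict(cork=(.4692,-.2895),staples=(.6275,.0054),red=(.5531,.0848))
for n,col,P in [("cork","cork",(.469,-.29,.002)),("staples","blue",(.6275,.004,.026)),("red","red",(.553,.09,.006)),("cap","green",(.5525,-.009,.231))]:
    c=blob(mask(im,col),proj(P,K,M)[0]); p,s,a=rect(c,P[2],K,M); o,r=cv2.minEnclosingCircle((pts(c[:,0,:],P[2],K,M)[:,:2]*1000).astype(np.float32))
    print(n,p.round(4),np.round(s),np.degrees(a).round(1),"circ",np.round(o,1),round(r,1),env.sense()["time_s"])
E
```

```text
cork [ 0.4691 -0.2894] [58. 83.] 79.1 circ [ 469.3 -288.8] 49.3 4.6917
staples [0.6273 0.0059] [35. 56.] 85.2 circ [627.7   5.7] 31.8 4.6917
red [0.5535 0.0852] [77. 79.] 88.7 circ [553.2  85.2] 39.7 4.6917
cap [0.5516 0.0045] [50. 75.] -88.8 circ [554.2   4.5] 37.7 4.6917
```

View pics/w2.png

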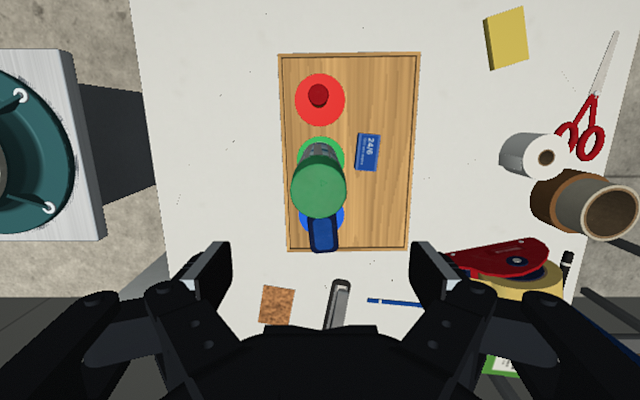

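The wrist view agrees with itself across the two yaws to within 0.5 mm, so I'll trust it. The spray is first out and will be last back in.

```bash
cat >> h.py <<'E'
Y=np.pi/2
def pick(xy,z,yaw,force,clear,feed=.2):
    q=down(yaw); env.move_ptp((*xy,z+clear),q); env.move_linear((*xy,z+.02),feed); env.move_linear((*xy,z),.06)
    env.grip(0.0,force); w=env.sense(); env.move_linear((*xy,z+clear),feed)
    s=env.sense(); print("pick w",round(w["width"],3),"after",round(s["width"],3),round(s["grasp_force"],1),"t",round(s["time_s"],1))
def place(xy,z,yaw,clear,opening=1.0,feed=.2):
    env.move_ptp((*xy,z+clear),down(yaw)); env.move_linear((*xy,z+.015),feed); g=env.move_linear((*xy,z),.04,guard=6)
    zz=env.sense()["position"]; env.grip(opening); env.move_linear((*xy,z+clear),feed); s=env.sense()
    print("place",g,zz.round(4),"t",round(s["time_s"],1))
mc=np.array([.4713,.3161]); mu=np.array([.9936,-.113])
E
python3 - <<'E'
from h import *
pick((.5525,-.0082),.195,Y,40,.13)
place(mc+.095*mu,.1915,Y,.13)
env.move_ptp((.47,.20,.36),down(Y)); env.hold(.2)
im,K,M=shot("wrist"); cv2.imwrite("pics/w3.png",im); np.savez("w3.npz",im=im,K=K,M=M); print(proj((*(mc+.095*mu),.231),K,M))
E
```

```text
pick w 0.657 after 0.654 43.1 t 7.3
place True [0.5657 0.3055 0.1914] t 10.9
[[433.87077276  70.08300732]]
```

View pics/w3.png

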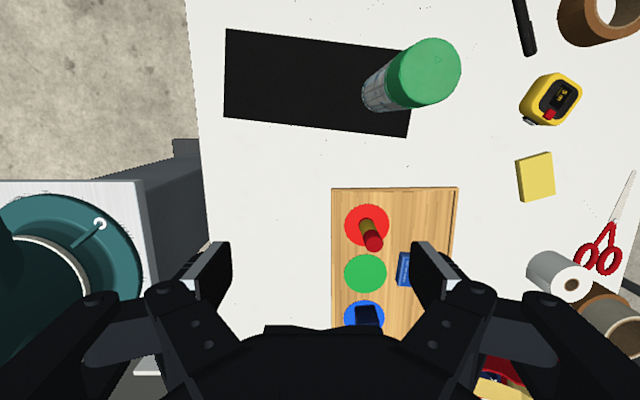

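The spray stands upright on the mat. Next I locate the stick cap and the stamp pad, plus the coaster row.

```bash
python3 - <<'E'
from h import *
for f in ("w1","w2"):
    d=np.load(f+".npz"); im,K,M=d["im"],d["K"],d["M"]
    B,G,Rr=[im[...,i].astype(int) for i in range(3)]
    h=cv2.cvtColor(im,cv2.COLOR_BGR2HSV)
    near=proj((.553,.085,.092),K,M)[0]; print(f,near,im[int(near[1]),int(near[0])])
    m=((Rr<205)&(Rr>110)&(G<60)&(B<70)).astype(np.uint8)*255
    c=blob(cv2.morphologyEx(m,cv2.MORPH_OPEN,np.ones((3,3))),near); o,r=cv2.minEnclosingCircle((pts(c[:,0,:],.092,K,M)[:,:2]*1000).astype(np.float32)); print("stick",rect(c,.092,K,M),o,r)
    m=((B>115)&(B<185)&(G<105)&(Rr<70)).astype(np.uint8)*255
    c=blob(cv2.morphologyEx(m,cv2.MORPH_OPEN,np.ones((3,3))),proj((.556,-.105,.094),K,M)[0]); print("stamp",rect(c,.094,K,M))
d=np.load("w3.npz"); im,K,M=d["im"],d["K"],d["M"]
for col,P in (("green",(.555,-.01,.006)),("red",(.553,.1,.006)),("green",(.5657,.3055,.231))):
    c=blob(mask(im,col),proj(P,K,M)[0]); print(col,cv2.minEnclosingCircle((pts(c[:,0,:],P[2],K,M)[:,:2]*1000).astype(np.float32)))
E
```

```text
w1 [248.84746366 121.12840104] [ 31  23 172]
stick (array([0.55180988, 0.08748886]), [24.780946731567383, 24.926544189453125], np.float32(0.74363804)) (551.8126220703125, 86.43855285644531) 13.281050682067871
stamp (array([ 0.5581535 , -0.10477922]), [27.19452667236328, 48.586673736572266], np.float32(-1.4834387))
w2 [319.05395302  96.28807616] [ 27  20 152]
stick (array([0.55164337, 0.08769663]), [24.40348243713379, 25.844209671020508], np.float32(-0.00047192763)) (551.8238525390625, 87.60162353515625) 13.58109188079834
stamp (array([ 0.55810901, -0.10432756]), [26.361520767211914, 48.17933654785156], np.float32(-1.4764047))
green ((554.1017456054688, -8.40145206451416), 38.830810546875)
red ((556.3910522460938, 79.88418579101562), 46.48836898803711)
green ((555.5936889648438, 302.35479736328125), 32.04045104980469)
```

```bash
python3 - <<'E'
from h import *
env.grip(.8)
pick((.5581,-.1045),.062,Y+.091,40,.12)
env.move_ptp((.40,.12,.19),down(Y+.091)); place(mc-.11*mu,.0585,Y+.091,.12)
env.move_ptp((.40,.12,.2),down(Y)); env.grip(.6)
pick((.5518,.0876),.055,Y,20,.12)
env.move_ptp((.40,.15,.19),down(Y)); place(mc-.02*mu,.0515,Y,.12,.6)
env.move_ptp((.40,.15,.2),down(Y)); env.move_ptp((.57,-.03,.30),down(Y)); env.hold(.2)
im,K,M=shot("wrist"); cv2.imwrite("pics/w4.png",im); np.savez("w4.npz",im=im,K=K,M=M); print(env.sense()["time_s"])
im=env.capture("scene"); cv2.imwrite("pics/s4.png",im)
E
```

```text
pick w 0.497 after 0.497 40.7 t 15.7
place True [0.3618 0.3285 0.0581] t 19.9
pick w 0.312 after 0.31 19.6 t 24.1
place True [0.4512 0.3184 0.0509] t 27.8
29.8333
```

View pics/w4.png

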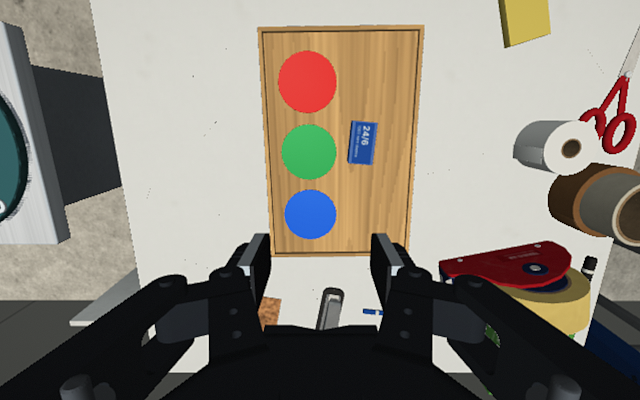

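View pics/s4.png

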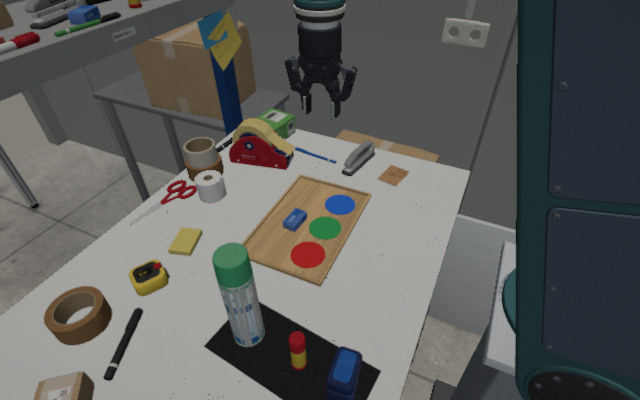

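All three stand upright on the mat, and the tray is clear with its coasters and the staples at (363,143). Now I measure the coasters and staples here, and then the cork from close by.

```bash
python3 - <<'E'
from h import *
d=np.load("w4.npz"); im,K,M=d["im"],d["K"],d["M"]
for n,col,P in (("red","red",(.553,.085,.006)),("green","green",(.554,-.01,.006)),("blue","blue",(.556,-.105,.006)),("staples","blue",(.6274,.0056,.026))):
    c=blob(mask(im,col),proj(P,K,M)[0]); p,s,a=rect(c,P[2],K,M); print(n,p.round(4),np.round(s,1),np.degrees(a).round(1),np.round(cv2.minEnclosingCircle((pts(c[:,0,:],P[2],K,M)[:,:2]*1000).astype(np.float32))[0],1))
env.move_ptp((.47,-.38,.22),down(Y-.19)); env.hold(.2)
im,K,M=shot("wrist"); cv2.imwrite("pics/w5.png",im); np.savez("w5.npz",im=im,K=K,M=M)
c=blob(mask(im,"cork"),proj((.4692,-.2895,.002),K,M)[0]); p,s,a=rect(c,.002,K,M); print("cork",p.round(4),np.round(s,1),np.degrees(a).round(1),env.sense()["time_s"])
E
```

```text
red [0.5534 0.0849] [77.7 78.9] 0.1 [553.4  85.2]
green [ 0.5545 -0.0095] [75.9 76.6] 0.1 [554.4  -9.5]
blue [ 0.556 -0.104] [76.5 76.9] -89.9 [ 555.8 -103.9]
staples [0.6276 0.0053] [34.3 55.9] 85.4 [627.9   5.6]
cork [ 0.4685 -0.2917] [58.4 82.3] 79.4 31.525
```

View pics/w5.png

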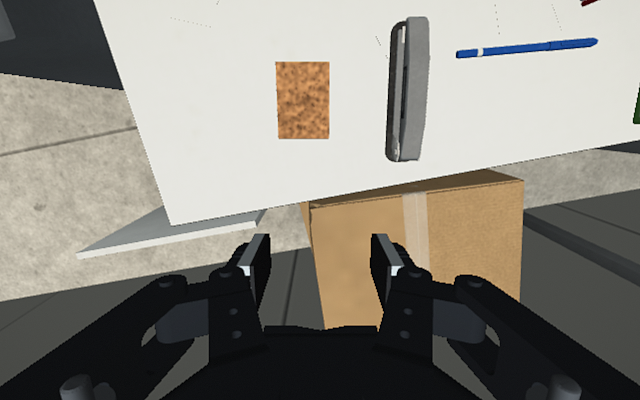

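The cork mat is seen whole at (303,100), with the stapler clear to its right. Moving the staples now.

```bash
python3 - <<'E'
from h import *
env.move_ptp((.55,-.1,.2),down(Y-.08)); env.grip(.75)
pick((.6276,.0055),.016,Y-.081,30,.12)
place((.4687,-.2908),.0145,Y-.187,.12,.7)
env.move_ptp((.47,-.38,.22),down(Y-.19)); env.hold(.2)
im,K,M=shot("wrist"); cv2.imwrite("pics/w6.png",im); np.savez("w6.npz",im=im,K=K,M=M)
c=blob(mask(im,"cork"),proj((.4692-.025,-.2895,.002),K,M)[0]); print("cork",rect(c,.002,K,M))
c=blob(mask(im,"blue"),proj((.4687,-.2908,.024),K,M)[0]); p,s,a=rect(c,.024,K,M); print("box",p.round(4),np.round(s,1),np.degrees(a).round(1),env.sense()["time_s"])
E
```

```text
pick w 0.392 after 0.383 29.9 t 35.8
place True [ 0.4688 -0.2908  0.0143] t 39.3
cork (array([ 0.46881915, -0.29118076]), [59.047935485839844, 81.83120727539062], np.float32(1.3811579))
box [ 0.47   -0.2915] [32.6 55.4] 79.1 40.125
```

View pics/w6.png

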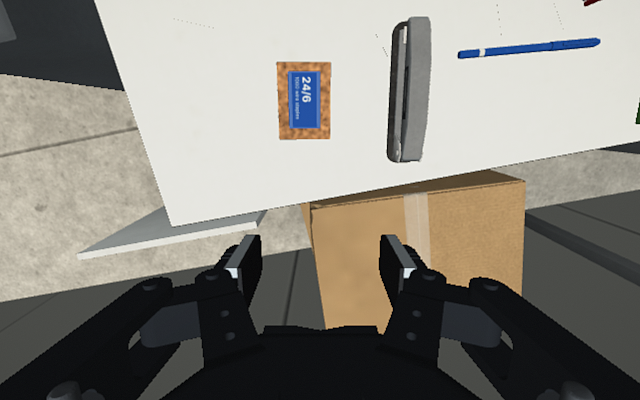

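The staples lie centred on the cork to about 1 mm, aligned within 0.3°. The stapler hasn't moved. One look at the side mat, then I return the three.

```bash
python3 - <<'E'
from h import *
env.move_ptp((.40,-.1,.36),down(Y)); env.move_ptp((.45,.24,.36),down(Y)); env.hold(.2)
im,K,M=shot("wrist"); cv2.imwrite("pics/w7.png",im); np.savez("w7.npz",im=im,K=K,M=M)
B,G,Rr=[im[...,i].astype(int) for i in range(3)]
for n,m,P in (("stick",((Rr>90)&(G<60)&(B<60)).astype(np.uint8)*255,(.4515,.3184,.09)),("stamp",((B>105)&(B<185)&(G<105)&(Rr<70)).astype(np.uint8)*255,(.362,.3285,.09)),("cap",mask(im,"green"),(.5657,.3055,.227))):
    c=blob(m,proj(P,K,M)[0]); p,s,a=rect(c,P[2],K,M); print(n,p.round(4),np.round(s,1),np.degrees(a).round(1),np.round(cv2.minEnclosingCircle((pts(c[:,0,:],P[2],K,M)[:,:2]*1000).astype(np.float32)),1) if 0 else "", proj(P,K,M))
E
```

```text
stick [0.4515 0.3186] [25.  25.1] 89.9  [[319.45706558 108.22585706]]
stamp [0.3626 0.3279] [28.  49.7] -84.6  [[250.68468988 100.251236  ]]
cap [0.5553 0.3048] [51.5 66.3] 4.4  [[450.02373397 118.26484496]]
```

View pics/w7.png

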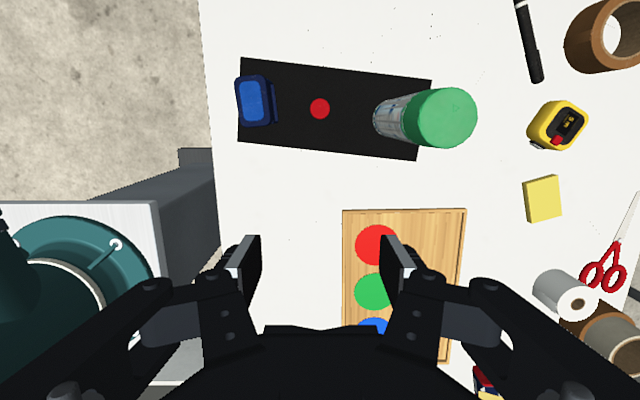

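Positions on the mat are confirmed: the stick at (319,108), the stamp at (253,101), the spray cap at about (447,118), all upright. Returning the stick first, then the stamp, then the spray.

```bash
python3 - <<'E'
from h import *
env.grip(.6)
pick((.4515,.3186),.051,Y,20,.14)
env.move_ptp((.40,.15,.2),down(Y)); place((.5534,.085),.055,Y,.12,.6)
env.move_ptp((.40,.12,.2),down(Y)); env.grip(.8)
pick((.3626,.3281),.058,Y+.094,40,.12)
env.move_ptp((.40,.12,.2),down(Y)); place((.5558,-.104),.062,Y+.014,.13,.8)
env.move_ptp((.40,.10,.36),down(Y)); env.grip(1.0)
pick((.5657,.3055),.191,Y,40,.14)
place((.5544,-.0095),.195,Y,.13)
env.move_ptp((.49,-.01,.36),down(0)); env.hold(.3)
im,K,M=shot("wrist"); cv2.imwrite("pics/w8.png",im); np.savez("w8.npz",im=im,K=K,M=M)
B,G,Rr=[im[...,i].astype(int) for i in range(3)]
for n,m,P in (("stick",((Rr<205)&(Rr>110)&(G<60)&(B<70)).astype(np.uint8)*255,(.5534,.085,.092)),("stamp",((B>115)&(B<185)&(G<105)&(Rr<70)).astype(np.uint8)*255,(.556,-.104,.094)),("cap",mask(im,"green"),(.5544,-.0095,.231))):
    c=blob(cv2.morphologyEx(m,cv2.MORPH_OPEN,np.ones((3,3))),proj(P,K,M)[0]); p,s,a=rect(c,P[2],K,M); print(n,p.round(4),np.round(s,1),np.degrees(a).round(1))
cv2.imwrite("pics/s8.png",env.capture("scene")); print(env.sense()["time_s"])
E
```

```text
pick w 0.311 after 0.31 19.6 t 46.3
place True [0.553  0.085  0.0548] t 50.0
pick w 0.504 after 0.497 40.7 t 54.1
place True [ 0.5554 -0.104   0.062 ] t 58.3
pick w 0.652 after 0.654 43.1 t 63.3
place True [ 0.554  -0.0095  0.1952] t 66.8
stick [0.5543 0.0841] [24.6 24.8] 43.9
stamp [ 0.555  -0.1038] [26.6 48.3] 90.0
cap [ 0.5552 -0.0096] [50.8 50.9] -90.0
68.6
```

View pics/w8.png

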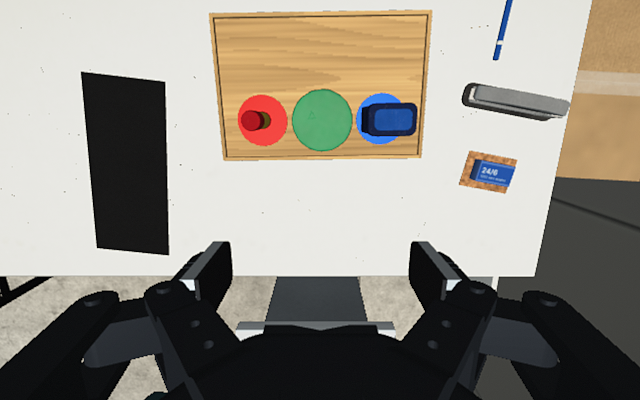

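View pics/s8.png

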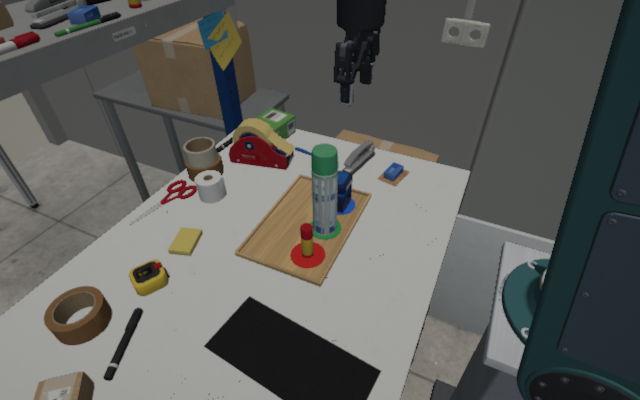

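Both views show everything upright and centred on its coaster to about 1 mm. The box is on the cork mat and the stapler hasn't moved, so I'm handing it in.

```bash
python3 -c "
from cell import env
print(env.sign_off())"
```

```text
the job is handed in; nothing more can be done
None
```

The job is done and handed in at about 69 s: the staples lie flat, centred and lined up on the cork mat, and the spray can, date stamp and glue stick are back upright on their own coasters (all within about 1 mm by the wrist camera), with the stapler left where it was.

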